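Weigh the wax bars and tip them into their box

TASK

Weigh the wax bars that lie loose on the bench: press the scale's button to zero it with the empty tray on it, gather all the bars onto the tray, and press the button again to log their weight. Then lift the tray and tip the whole load into the wooden box that already holds a bar of this same square shape, not the one with the round slug, and set the empty tray back level on the scale's pan. Leave the other things on the bench where they are, and what is already in the two boxes in there.

Things in the scene. Friction and masses are not known exactly. Their poses are not given: they have to be found in the camera images.
- bar0: wax bar, green, one of 2 to 4 (None if absent) lying on the bench, square-edged 60 x 26 x 24 mm, 50 g; origin at its centre, x along its 60 mm length, z its 24 mm height
- bar1: wax bar, green, one of 2 to 4 (None if absent) lying on the bench, square-edged 60 x 26 x 24 mm, 50 g; origin at its centre, x along its 60 mm length, z its 24 mm height
- bar2: wax bar, green, one of 2 to 4 (None if absent) lying on the bench, square-edged 60 x 26 x 24 mm, 50 g; origin at its centre, x along its 60 mm length, z its 24 mm height
- bar3: wax bar, green, one of 2 to 4 (None if absent) lying on the bench, square-edged 60 x 26 x 24 mm, 50 g; origin at its centre, x along its 60 mm length, z its 24 mm height
- tray: open-fronted aluminium scoop tray, 150 (x) x 148 (y) mm, 220 g, standing on the scale's pan. Origin at the centre of its underside, z up. Floor 4 mm thick; low walls to 18 mm above the underside, 4 mm thick, on both sides and at the rear (+x, away from the robot); the front (-x) is open, and is the edge to pour over. Bars start to slide at a tilt of about 25 to 35 degrees
- tray_grip (a point): middle of the tray's handle: a straight wooden bar 14 mm wide (tray y), 22 mm high, sticking out level 72 mm behind the rear wall; this point is at (110, 0, 19) mm in the tray's frame
- scale: bench scale, fixed. Origin at bench level under the centre of its pan, front (-x) to the robot; grey base 35 mm high from x -135 to +75, y +-75 mm; square steel pan 130 x 130 mm with its top at 50 mm, on which the tray stands centred, the same way round as the scale
- log (a joint): the scale's one button (zero and log), 0 up to 0.006 m fully pressed; springs back; about 5 N presses it down, and 4 mm counts as pressed
- log_top (a point): top of that white round button (24 mm across), on the scale base in front of the pan, pressed straight down
- box_left: open wooden box on the left (+y), fixed, 164 x 164 x 70 mm outside, walls and floor 7 mm; origin at the centre of its underside, z up
- box_right: the same box on the right (-y)
- old_bar: wax bar, green, the one lying in one of the two boxes from the start: it marks the box to use; square-edged 60 x 26 x 24 mm, 50 g; origin at its centre, x along its 60 mm length, z its 24 mm height
- slug: round slug of the same wax, 40 mm across, 30 mm high, standing in the other box; origin at its centre
- pot_left: round white lidded pot, 68 mm across, 32 mm high, bystander; origin under its centre
- pot_right: the same, on the right, bystander
- bench_block: steel bench block 110 x 130 x 30 mm at the far side, bystander; origin under its centre
- dividers: steel dividers 110 mm long, lying on the bench block, bystander
- hammer: hammer lying at the far side, bystander
- file: file with a wooden handle, 190 mm long, 16 mm high, lying across the bench beyond the right-hand box, bystander
There are look-alikes about, which are no part of the job. Leave any pink, purple or white look-alike of the bar1 alone.

How it is judged:
On the way, in this order (a step that is already met when the one before it is completed fails the run):
1. the button is pressed with the tray on the scale and still no bar on it (x of tray in the frame of scale between -0.03 and 0.03 m and y of tray in the frame of scale between -0.03 and 0.03 m and z of tray in the frame of scale between 0.045 and 0.058 m and angle between tray's own z axis and vertical below 0.08 rad and value of joint log above 0.004 m and z of each of bar0, bar1, bar2, bar3 in the frame of tray below 0 m), for 0.05 s.
2. all the loose bars lie on the tray, which stands on the scale (x of bar0 in the frame of tray between -0.085 and 0.085 m and y of bar0 in the frame of tray between -0.075 and 0.075 m and z of bar0 in the frame of tray between 0.005 and 0.065 m and x of bar1 in the frame of tray between -0.085 and 0.085 m and y of bar1 in the frame of tray between -0.075 and 0.075 m and z of bar1 in the frame of tray between 0.005 and 0.065 m and x of bar2 in the frame of tray between -0.085 and 0.085 m and y of bar2 in the frame of tray between -0.075 and 0.075 m and z of bar2 in the frame of tray between 0.005 and 0.065 m and x of bar3 in the frame of tray between -0.085 and 0.085 m and y of bar3 in the frame of tray between -0.075 and 0.075 m and z of bar3 in the frame of tray between 0.005 and 0.065 m and x of tray in the frame of scale between -0.03 and 0.03 m and y of tray in the frame of scale between -0.03 and 0.03 m and z of tray in the frame of scale between 0.045 and 0.058 m and angle between tray's own z axis and vertical below 0.08 rad), for 0.2 s.
3. the button is pressed again with all the bars on the tray (all of step 2 and value of joint log above 0.004 m), for 0.05 s.
4. the tray, with all the bars still on it, is being tipped over the box that holds the old bar ((((x of old_bar in the frame of box_left between -0.078 and 0.078 m and y of old_bar in the frame of box_left between -0.078 and 0.078 m and z of old_bar in the frame of box_left between 0 and 0.07 m) and (x of bar0 in the frame of tray between -0.085 and 0.085 m and y of bar0 in the frame of tray between -0.075 and 0.075 m and z of bar0 in the frame of tray between 0.005 and 0.065 m) and (x of bar1 in the frame of tray between -0.085 and 0.085 m and y of bar1 in the frame of tray between -0.075 and 0.075 m and z of bar1 in the frame of tray between 0.005 and 0.065 m) and (x of bar2 in the frame of tray between -0.085 and 0.085 m and y of bar2 in the frame of tray between -0.075 and 0.075 m and z of bar2 in the frame of tray between 0.005 and 0.065 m) and (x of bar3 in the frame of tray between -0.085 and 0.085 m and y of bar3 in the frame of tray between -0.075 and 0.075 m and z of bar3 in the frame of tray between 0.005 and 0.065 m) and angle between tray's own z axis and vertical above 0.2 rad and horizontal distance between tray and box_left below 0.19 m) or ((x of old_bar in the frame of box_right between -0.078 and 0.078 m and y of old_bar in the frame of box_right between -0.078 and 0.078 m and z of old_bar in the frame of box_right between 0 and 0.07 m) and (x of bar0 in the frame of tray between -0.085 and 0.085 m and y of bar0 in the frame of tray between -0.075 and 0.075 m and z of bar0 in the frame of tray between 0.005 and 0.065 m) and (x of bar1 in the frame of tray between -0.085 and 0.085 m and y of bar1 in the frame of tray between -0.075 and 0.075 m and z of bar1 in the frame of tray between 0.005 and 0.065 m) and (x of bar2 in the frame of tray between -0.085 and 0.085 m and y of bar2 in the frame of tray between -0.075 and 0.075 m and z of bar2 in the frame of tray between 0.005 and 0.065 m) and (x of bar3 in the frame of tray between -0.085 and 0.085 m and y of bar3 in the frame of tray between -0.075 and 0.075 m and z of bar3 in the frame of tray between 0.005 and 0.065 m) and angle between tray's own z axis and vertical above 0.2 rad and horizontal distance between tray and box_right below 0.19 m))), for 0.05 s.
At the end, for the whole second after the job is handed in: every loose bar lies inside the box (centre within its walls and below its rim) that held the old bar, which is still in it; the slug is still in the other; the tray stands level (within 4.5 degrees) on the scale's pan, within 30 mm of its centre either way; all at rest ((((x of old_bar in the frame of box_left between -0.078 and 0.078 m and y of old_bar in the frame of box_left between -0.078 and 0.078 m and z of old_bar in the frame of box_left between 0 and 0.07 m) and (x of bar0 in the frame of box_left between -0.078 and 0.078 m and y of bar0 in the frame of box_left between -0.078 and 0.078 m and z of bar0 in the frame of box_left between 0 and 0.07 m) and (x of bar1 in the frame of box_left between -0.078 and 0.078 m and y of bar1 in the frame of box_left between -0.078 and 0.078 m and z of bar1 in the frame of box_left between 0 and 0.07 m) and (x of bar2 in the frame of box_left between -0.078 and 0.078 m and y of bar2 in the frame of box_left between -0.078 and 0.078 m and z of bar2 in the frame of box_left between 0 and 0.07 m) and (x of bar3 in the frame of box_left between -0.078 and 0.078 m and y of bar3 in the frame of box_left between -0.078 and 0.078 m and z of bar3 in the frame of box_left between 0 and 0.07 m) and (x of slug in the frame of box_right between -0.078 and 0.078 m and y of slug in the frame of box_right between -0.078 and 0.078 m and z of slug in the frame of box_right between 0 and 0.07 m)) or ((x of old_bar in the frame of box_right between -0.078 and 0.078 m and y of old_bar in the frame of box_right between -0.078 and 0.078 m and z of old_bar in the frame of box_right between 0 and 0.07 m) and (x of bar0 in the frame of box_right between -0.078 and 0.078 m and y of bar0 in the frame of box_right between -0.078 and 0.078 m and z of bar0 in the frame of box_right between 0 and 0.07 m) and (x of bar1 in the frame of box_right between -0.078 and 0.078 m and y of bar1 in the frame of box_right between -0.078 and 0.078 m and z of bar1 in the frame of box_right between 0 and 0.07 m) and (x of bar2 in the frame of box_right between -0.078 and 0.078 m and y of bar2 in the frame of box_right between -0.078 and 0.078 m and z of bar2 in the frame of box_right between 0 and 0.07 m) and (x of bar3 in the frame of box_right between -0.078 and 0.078 m and y of bar3 in the frame of box_right between -0.078 and 0.078 m and z of bar3 in the frame of box_right between 0 and 0.07 m) and (x of slug in the frame of box_left between -0.078 and 0.078 m and y of slug in the frame of box_left between -0.078 and 0.078 m and z of slug in the frame of box_left between 0 and 0.07 m))) and x of tray in the frame of scale between -0.03 and 0.03 m and y of tray in the frame of scale between -0.03 and 0.03 m and z of tray in the frame of scale between 0.045 and 0.058 m and angle between tray's own z axis and vertical below 0.08 rad and linear speed of each of tray, bar0, bar1, bar2, bar3 below 0.03 m/s); the robot touches nothing.
It fails at once if one of the other things on the bench is moved by more than 3 cm (distance of any of pot_left, pot_right, bench_block, dividers, hammer, file from where it was at the start of the episode above 0.03 m).
Of bar0, bar1, bar2, bar3 only 2 to 4 are there at a start; the rules pass over those that are not, and their reading is None.
At some moment in a run one of bar0, bar1, bar2, bar3 may be knocked a few centimetres aside while the robot is not near it.
It also fails if it takes over 210 s, if anything falls off the work surface, if the arm or the gripper's body presses on something with over 40 N, if the wrist force passes 120 N, or if a joint passes its speed limit or range.

ROBOT

A 6-joint arm with a two-finger parallel gripper is mounted at the origin on the work surface. World frame = base frame: x ahead of the robot, y to its left, z up, the work surface at z = 0. Lengths are in m, angles in rad, forces in N, time in s.
With the tool pointing down it reaches from about 0.3 to 0.875 m from the base axis. Payload 4.2 kg.
Tool frame: the origin (TCP) lies midway between the tips of the shut fingers; the grasp point (between the pads) lies 19 mm behind it; z points along the fingers, y is the line along which they close (so a half turn about z gives the same grasp; the last joint's range is limited). The gripper opens to 85 mm and grips with 20 to 120 N. Pads are 22 mm wide; open, the fingers measure 114 mm over their backs; the gripper's body (76 mm by 85 mm) begins 54 mm behind the grasp point. The pads swing forward as they close: fully open they stand 13 mm farther back than shut.
Start: joints at [1.166, 0.32, 1.565, -0, 1.257, -0.02], TCP at [0.216, 0.533, 0.231] pointing down, gripper open.
Joint ranges: [-3.11, 3.11], [-0.84, 2.01], [0.21, 2.61], [-1.34, 4.49], [0.05, 2.63], [-2.56, 2.56]. Speed limits (rad/s): [2.57, 2.57, 3.14, 3.14, 3.14, 3.14].

INTERFACE

Orientations are given as a 3x3 rotation matrix whose columns are the frame's x, y, z axes.
In Python, from station import readout, vision, workorder gives the robot as it stands.
- The arm moves only by the shell command python3 -m crank 'ROWS' [OPENING] [FORCE]. ROWS is JSON, a list of rows, each a list of 6 numbers: the shift along the tool's x, y, z in m, then the turn, a rotation vector about the tool's x, y, z in degrees. A call has 1 to 20 rows; each row shifts and turns the commanded pose from where the row before left it, along the tool's axes as they then stand; what a row does not reach is not made up. A row lasts 1/10 s, in which the tool goes at most 50 mm and 8.59 degrees, less where a joint would pass 70% of its speed; a pose out of reach is approached as far as the arm can. A call with a gripper value outside its range is refused whole. OPENING is the gripper's target within -1 to 1 (fully open at 1, half-way at 0, shut at -1), set as the call begins (- or left out, the last holds). The fingers move at their own pace and stop on an object; FORCE is the grip in N (left out, the last holds). Time passes only in rows, so rows that do not move let the fingers close. It gives the time, the measured TCP pose, the force, the opening and the grip force at its end, in the units of the state.
- readout.get_state(): the state, without advancing time (a new reading comes with each control period).
- vision.read_camera(name): name is "side" or "top" or "wrist"; returns a dict with "img" (480x640x3 uint8, red, green, blue), "depth" (480x640 float32, m along the optical axis (not along the pixel's ray), 0 where there is no reading), "camera_matrix" (3x3 intrinsics, pixels), "position" and "orientation" of the camera in the world; the wrist camera has in their place "mount" (4x4, takes a point from camera to tool coordinates, whose origin is the TCP and whose axes are the flange's). Camera axes: x right, y up, looking along -z (the intrinsics and any distortion apply to the point x, -y, -z); pixel columns grow to the right and rows downward; lengths in m; the calibration is good to about 2 mm. The wrist camera is an equidistant fisheye: a pixel r from the principal point sees the ray r / f radians off the axis. A picture is of the moment at which its call begins: read the wrist's pose just before it.
- workorder.hand_in(): hands the job in; it is judged then, once.
The state is a dict: "time_s": time; "joints": joint angles; "joint_velocities": joint speeds; "joint_efforts": joint torques, N m; "ee_pos": TCP position; "tool_rot": TCP orientation; "force": force on the tool from outside, world axes, zero at the start; "torque": the same for the moment, N m; "gripper_width": finger opening in m; "gripper_force": force on a finger pad.
Only numpy, scipy, OpenCV 4.12 (cv2) and the standard library are available. Lean on these libraries where they do the work, as an engineer would, in place of code of your own. Each camera call takes 0.05 s, during which the arm holds its last target. There are 200 camera calls.

## Working session

There is one attempt and no reset: what is moved stays moved. The work goes in short steps, Python scripts to look and compute and a shell command to move; the robot and the scene stay as the last step left them, time stands still between calls to the robot, and variables do not carry over. Pictures are saved under pics/ and viewed, at most 14 in all, crops included, and the job is handed in when it is done.

```bash
mkdir -p pics; ls
cat > h.py <<'E'
import numpy as np, cv2
from station import readout, vision, workorder
def cam(n):
    return vision.read_camera(n)
def cloud(c):
    # world points per pixel
    K=c["camera_matrix"]; d=c["depth"]
    v,u=np.mgrid[0:480,0:640]
    P=np.stack([(u-K[0,2])/K[0,0]*d,-(v-K[1,2])/K[1,1]*d,-d],-1)
    return P@np.array(c["orientation"]).T+np.array(c["position"])
def save(c,n): cv2.imwrite(n,c["img"][:,:,::-1])
E
python3 - <<'E'
from h import *
for n in("top","side"):
    c=cam(n);save(c,f"pics/{n}0.png");np.savez(f"{n}0.npz",**c)
    print(c.keys(),c["camera_matrix"],c["position"],c["orientation"])
s=readout.get_state();print(s)
E
```

```text
pics
dict_keys(['img', 'depth', 'camera_matrix', 'position', 'orientation']) [[520.25485087   0.         311.07722413]
 [  0.         520.25485087 235.28501969]
 [  0.           0.           1.        ]] [ 0.37111555 -0.01380056  1.05167007] [[ 1.87764523e-03  9.88289348e-01 -1.52579946e-01]
 [-9.99968427e-01  6.77480136e-04 -7.91742019e-03]
 [-7.72133216e-03  1.52589995e-01  9.88259417e-01]]
dict_keys(['img', 'depth', 'camera_matrix', 'position', 'orientation']) [[484.36822247   0.         316.72304885]
 [  0.         484.36822247 237.8174806 ]
 [  0.           0.           1.        ]] [ 0.04828542 -0.81109179  0.83835813] [[ 0.86423795  0.32123641 -0.38716913]
 [-0.50306188  0.54472792 -0.67096962]
 [-0.00463803  0.77464745  0.63237633]]
{'time_s': 0.1, 'joints': array([ 1.16601952e+00,  3.20256183e-01,  1.56554761e+00, -1.77056513e-05,
        1.25741720e+00, -1.99980059e-02]), 'joint_velocities': array([ 0.00066504, -0.00082041, -0.00162919,  0.0005819 , -0.00123033,
       -0.00052254]), 'joint_efforts': array([-1.34524787e-03, -4.16408515e+01, -2.34701496e+01, -1.36618801e-04,
        4.79450449e-03,  1.74654514e-05]), 'ee_pos': array([0.21566428, 0.53256451, 0.23055379]), 'tool_rot': array([[-9.26883531e-01,  3.75348543e-01, -6.25779214e-04],
       [ 3.75349065e-01,  9.26882312e-01, -1.50338512e-03],
       [ 1.57302705e-05, -1.62834855e-03, -9.99998674e-01]]), 'force': array([0.23360404, 0.40368184, 0.30606955]), 'torque': array([-0.03152725, -0.00624856,  0.01673601]), 'gripper_force': 0.0, 'gripper_width': 0.08535373361886826}
```

View pics/top0.png

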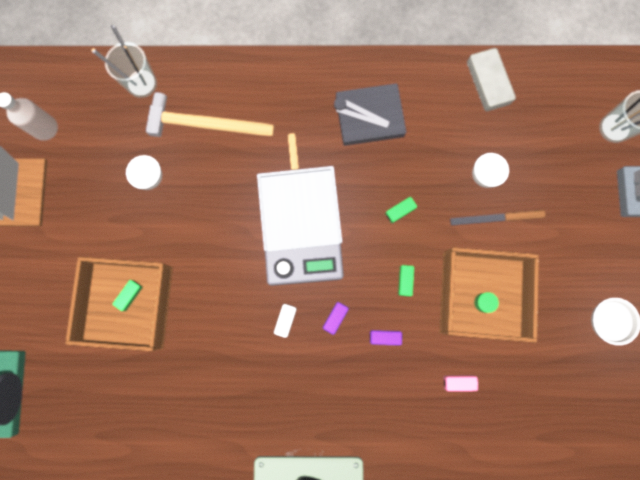

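View pics/side0.png

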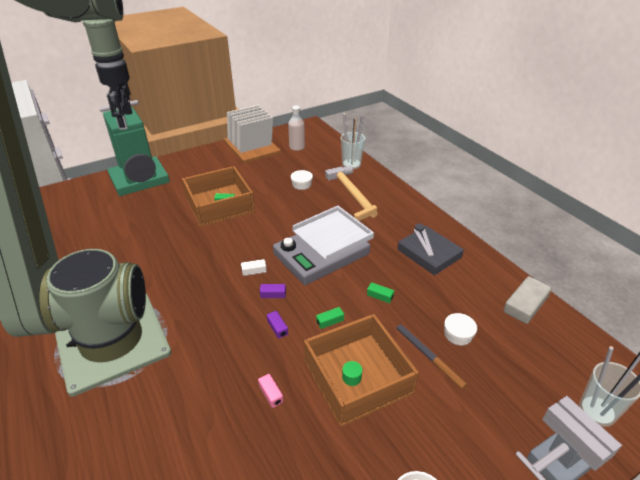

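The top view shows two loose green bars at (402,209) and (407,281). The old bar is in the left box at (127,296), and the slug is in the right box at (488,302). The tray is at (300,208) with its handle tip at (292,137), and the button is at (284,268). The side view agrees.

```bash
cat >> h.py <<'E'
def plane(c,uv,z):
    K=c["camera_matrix"];uv=np.atleast_2d(uv).astype(float)
    r=np.stack([(uv[:,0]-K[0,2])/K[0,0],-(uv[:,1]-K[1,2])/K[1,1],-np.ones(len(uv))],-1)@np.array(c["orientation"]).T
    p=np.array(c["position"]);return p+r*((z-p[2])/r[:,2])[:,None]
def greens(c):
    h=cv2.cvtColor(c["img"],cv2.COLOR_RGB2HSV)
    m=cv2.inRange(h,(50,150,110),(75,255,255)); n,l,st,ce=cv2.connectedComponentsWithStats(m)
    return [(l==i,ce[i],st[i]) for i in range(1,n) if st[i][4]>150]
def bars(c,show=True):
    P=cloud(c);out=[]
    for m,ce,st in greens(c):
        z=np.percentile(P[m][:,2],60); q=P[m&(P[:,:,2]>z-.006)&(P[:,:,2]<z+.006)][:,:2]
        cn,(w,h),a=cv2.minAreaRect(q.astype(np.float32)*1000)
        if w<h:a+=90
        out.append((ce.round(),np.round(cn,1),round(max(w,h)),round(min(w,h)),round((a+90)%180-90,1),round(z*1000,1)))
        if show:print(*out[-1])
    return out
E
python3 - <<'E'
from h import *
c=dict(np.load("top0.npz"));P=cloud(c);bars(c)
print("side");d=dict(np.load("side0.npz"));bars(d)
for u,v in[(284,268),(300,208),(293,142),(293,155),(284,275),(262,268),(340,268),(117,304),(80,300),(162,300),(407,281)]:print((u,v),P[v,u].round(4))
# tray: light region
g=c["img"].astype(int);m=(g.min(-1)>150)&(P[:,:,2]>.045)&(P[:,:,2]<.08);m[:, :240]=0;m[:,360:]=0;m[:150]=0;m[252:]=0
q=P[m];print(m.sum(),cv2.minAreaRect((q[:,:2]*1000).astype(np.float32)))
h=cv2.cvtColor(c["img"],cv2.COLOR_RGB2HSV)
mh=cv2.inRange(h,(12,90,150),(30,255,255))>0;mh[:, :270]=0;mh[:,320:]=0;mh[:120]=0;mh[175:]=0
q=P[mh];print("handle",mh.sum(),q.mean(0),cv2.minAreaRect((q[q[:,2]>.05][:,:2]*1000).astype(np.float32)))
mb=P[:,:,2]>.06
for x0,x1,n in((60,175,"L"),(440,545,"R")):
    mm=(P[:,:,2]>.062)&(P[:,:,2]<.08);mm[:,:x0]=0;mm[:,x1:]=0;mm[:240]=0;mm[365:]=0
    print(n,mm.sum(),cv2.minAreaRect((P[mm][:,:2]*1000).astype(np.float32)))
# scale base
mm=(P[:,:,2]>.03)&(P[:,:,2]<.04);mm[:,:255]=0;mm[:,350:]=0;mm[:240]=0;mm[290:]=0
print("scale",mm.sum(),cv2.minAreaRect((P[mm][:,:2]*1000).astype(np.float32)))
E
```

```text
side
[380. 292.] [ 579.1 -189.1] 56 26 -59.2 22.9
[330. 317.] [ 435.6 -195.5] 58 24 -2.1 23.2
[352. 373.] [ 393.1 -348.9] 36 35 56.4 36.6
(284, 268) [0.4612 0.046  0.0565]
(300, 208) [0.5787 0.0159 0.0562]
(293, 142) [0.7044 0.0294 0.0807]
(293, 155) [0.6785 0.0293 0.0799]
(284, 275) [0.4485 0.0464 0.0479]
(262, 268) [ 0.3711 -0.0138  1.0517]
(340, 268) [ 0.4634 -0.0624  0.0342]
(117, 304) [0.3928 0.3729 0.0308]
(80, 300) [0.3999 0.4372 0.05  ]
(162, 300) [0.4002 0.2806 0.0464]
(407, 281) [ 0.4389 -0.195   0.022 ]
5979 ((595.6009521484375, 19.38165283203125), (189.03897094726562, 148.29364013671875), 6.311268329620361)
handle 199 [0.71262717 0.04078394 0.04017878] ((546.1322631835938, 13.103567123413086), (353.8693542480469, 13.973149299621582), 6.478029251098633)
L 1501 ((393.63507080078125, 362.30743408203125), (165.48757934570312, 164.27867126464844), 85.77185821533203)
R 1480 ((411.8214416503906, -348.2268981933594), (166.00393676757812, 164.1468505859375), 85.25106048583984)
scale 2229 ((470.9745788574219, 7.8348236083984375), (69.19178771972656, 149.72671508789062), 5.031108379364014)
```

```bash
sed -i 's/(50,150,110),(75,255,255)/(50,150,90),(80,255,255)/' h.py
python3 - <<'E'
from h import *
c=dict(np.load("top0.npz"));P=cloud(c);h=cv2.cvtColor(c["img"],cv2.COLOR_RGB2HSV)
print(h[281,407],h[209,402],h[150,293],h[140,293],[ (s[4]) for _,_,s in greens(c)])
bars(c)
# tray via rays on rim plane z=.068
g=c["img"].astype(int);m=((g.min(-1)>150)).astype(np.uint8);m[:,:240]=0;m[:,360:]=0;m[:160]=0;m[252:]=0
k=max(cv2.findContours(m,cv2.RETR_EXTERNAL,2)[0],key=cv2.contourArea)
for e in(4,):
    a=cv2.approxPolyDP(k,e,True)[:,0];print(a.tolist())
r=cv2.minAreaRect(k);print(cv2.boxPoints(r));print(plane(c,cv2.boxPoints(r),.068).round(4))
# handle
hh=h[125:168,280:306];mh=(hh[:,:,0]>10)&(hh[:,:,0]<30)&(hh[:,:,1]>80)&(hh[:,:,2]>170)
v,u=np.nonzero(mh);q=plane(c,np.c_[u+280,v+125],.080)
print("handle",len(u),q.mean(0),cv2.minAreaRect((q[:,:2]*1000).astype(np.float32)),cv2.fitLine(q[:,:2].astype(np.float32),2,0,.01,.01).ravel())
# button
b=g[255:282,270:298].min(-1)>190;v,u=np.nonzero(b);print("button",len(u),plane(c,[[u.mean()+270,v.mean()+255]],.05))
E
```

```text
[ 68 141 247] [ 68 141 246] [ 23  79 253] [ 22  79 253] []
[[257, 174], [265, 251], [339, 251], [332, 166], [297, 169], [296, 160], [291, 160], [291, 170]]
[[255.1614  163.16223]
 [334.6893  156.14508]
 [343.0275  250.64465]
 [263.4996  257.6618 ]]
[[ 0.6657  0.1038  0.068 ]
 [ 0.6799 -0.0519  0.068 ]
 [ 0.4934 -0.0668  0.068 ]
 [ 0.4799  0.0845  0.068 ]]
handle 244 [0.6915492  0.03024839 0.08      ] ((689.1746215820312, 30.256948471069336), (71.7902603149414, 18.800765991210938), 6.024832725524902) [0.9918188  0.12765393 0.6915492  0.03024839]
button 525 [[0.46232209 0.04764229 0.05      ]]
```

Run:
```python
from h import *
c=dict(np.load("top0.npz"));P=cloud(c)
im=cv2.resize(c["img"][120:300,240:430],None,fx=3,fy=3);cv2.imwrite("pics/crop.png",im[:,:,::-1])
```

```text
(no output)
```

View pics/crop.png

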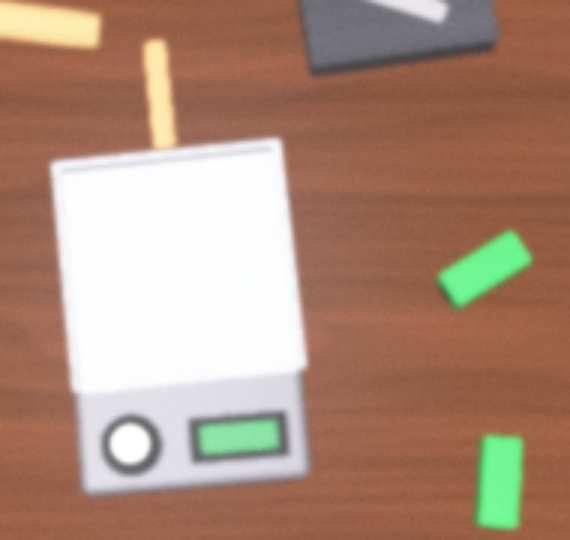

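```bash
sed -i 's/(50,150,90),(80,255,255)/(60,120,90),(80,255,255)/' h.py
cat >> h.py <<'E'
def rot(yaw_deg): # tool down, tool y axis (closing) at yaw_deg in world
    a=np.radians(yaw_deg);y=np.array([np.cos(a),np.sin(a),0]);z=np.array([0,0,-1.]);return np.stack([np.cross(y,z),y,z],1)
def go(p,R,s=None,legs=True):
    """print tool-frame shift and rotvec needed"""
    from scipy.spatial.transform import Rotation as Ro
    s=s or readout.get_state();R0=s["tool_rot"]
    sh=R0.T@(np.array(p)-s["ee_pos"]);rv=np.degrees(Ro.from_matrix(R0.T@R).as_rotvec())
    print("shift mm",(sh*1000).round(1),"rot deg",rv.round(1));return sh,rv
E
python3 - <<'E'
from h import *
bars(dict(np.load("top0.npz")))
s=readout.get_state()
print("yaw of tool y",np.degrees(np.arctan2(s["tool_rot"][1,1],s["tool_rot"][0,1])))
go((.4617,.0472,.18),rot(95))
go((.4617,.0472,.18),s["tool_rot"])
E
```

```text
[401. 209.] [ 582.7 -186.4] 57 24 -57.6 25.3
[406. 280.] [ 440.2 -193.1] 58 23 -5.2 24.9
[486. 302.] [ 398.  -346.2] 35 34 -77.0 37.8
yaw of tool y 67.95411266824883
shift mm [-410.2 -357.4   51.1] rot deg [ -0.1  -0.  -27. ]
shift mm [-410.2 -357.4   51.1] rot deg [0. 0. 0.]
```

```bash
python3 -m crank '[[-0.0373,-0.0325,0,0,0,0],[-0.0373,-0.0325,0,0,0,0],[-0.0373,-0.0325,0,0,0,0],[-0.0373,-0.0325,0,0,0,0],[-0.0373,-0.0325,0,0,0,0],[-0.0373,-0.0325,0,0,0,0],[-0.0373,-0.0325,0,0,0,0],[-0.0373,-0.0325,0,0,0,0],[-0.0373,-0.0325,0,0,0,0],[-0.0373,-0.0325,0,0,0,0],[-0.0373,-0.0325,0,0,0,0],[0,0,0.03,0,0,-6.75],[0,0,0.03,0,0,-6.75],[0,0,0.03,0,0,-6.75],[0,0,0.03,0,0,-6.75],[0,0,0,0,0,0],[0,0,0,0,0,0]]' -1 60
python3 -c "
from h import *
go((.4617,.0472,.056),rot(95))"
```

```text
time_s: 1.8
ee_pos: [0.462, 0.0476, 0.1115]
tool_rot: [[-0.996, -0.084, -0.001], [-0.084, 0.996, 0.0], [0.001, 0.0, -1.0]]
force: [0.6, -0.4, 0.1]
gripper_width: -0.0002
gripper_force: 0.0
shift mm [ 0.3 -0.4 55.5] rot deg [ 0.  -0.  -0.2]
```

```bash
python3 -m crank '[[0,0,0.025,0,0,0],[0,0,0.02,0,0,0],[0,0,0.008,0,0,0],[0,0,0.004,0,0,0],[0,0,0.003,0,0,0],[0,0,0,0,0,0]]'
```

```text
time_s: 2.4
ee_pos: [0.4625, 0.0477, 0.0522]
tool_rot: [[-0.996, -0.086, 0.001], [-0.086, 0.996, 0.0], [-0.001, 0.0, -1.0]]
force: [-1.9, 0.3, 3.9]
gripper_width: 0.0002
gripper_force: 2.1
```

```bash
python3 -m crank '[[0,0,0.002,0,0,0],[0,0,0.0015,0,0,0],[0,0,0,0,0,0]]'; python3 -m crank '[[0,0,0.001,0,0,0],[0,0,0,0,0,0]]'
```

```text
time_s: 2.7
ee_pos: [0.4625, 0.0477, 0.0507]
tool_rot: [[-0.996, -0.086, 0.002], [-0.086, 0.996, 0.0], [-0.002, 0.0, -1.0]]
force: [-6.8, -0.7, 24.7]
gripper_width: 0.0002
gripper_force: 12.2
time_s: 2.9
ee_pos: [0.4626, 0.0477, 0.0505]
tool_rot: [[-0.996, -0.086, 0.003], [-0.086, 0.996, 0.0], [-0.003, 0.0, -1.0]]
force: [-9.0, -0.2, 31.9]
gripper_width: -0.0002
gripper_force: 16.2
```

```bash
python3 -m crank '[[0,0,-0.045,0,0,0],[0,0,-0.045,0,0,0],[0.0,-0.045,0,0,0,0],[0.0,-0.045,0,0,0,0],[0,-0.045,0,0,0,0],[0,-0.045,0,0,0,0],[0,-0.045,0,0,0,4.25],[0,0,0,0,0,4.25],[0,0,0,0,0,0],[0,0,0,0,0,0]]' 1
python3 - <<'E'
from h import *
c=cam("top");bars(c);go((.438,-.194,.004),rot(86.4))
E
```

```text
time_s: 3.9
ee_pos: [0.4814, -0.1764, 0.1369]
tool_rot: [[-0.998, 0.06, 0.0], [0.06, 0.998, 0.0], [-0.0, 0.0, -1.0]]
force: [-0.3, -0.2, 0.1]
gripper_width: 0.0854
gripper_force: 0.0
[397. 211.] [ 580.2 -182.4] 49 24 -57.1 24.9
[129. 293.] [410.3 353.8] 55 24 -32.4 31.8
shift mm [ 42.3 -20.6 132.9] rot deg [0.  0.  0.2]
```

```bash
python3 -m crank '[[0.042,-0.02,0,0,0,0],[0,0,0.045,0,0,0],[0,0,0.045,0,0,0],[0,0,0.03,0,0,0],[0,0,0.012,0,0,0],[0,0,0,0,0,0],[0,0,0,0,0,0]]' 1 40
python3 -m crank '[[0,0,0,0,0,0],[0,0,0,0,0,0],[0,0,0,0,0,0],[0,0,0,0,0,0],[0,0,0,0,0,0]]' -1 40
```

```text
time_s: 4.65
ee_pos: [0.437, -0.1914, 0.0043]
tool_rot: [[-0.998, 0.061, -0.003], [0.061, 0.998, 0.003], [0.004, 0.003, -1.0]]
force: [-0.8, 7.2, -3.0]
gripper_width: 0.0854
gripper_force: 0.0
time_s: 5.15
ee_pos: [0.4388, -0.1942, 0.0054]
tool_rot: [[-0.998, 0.062, 0.001], [0.062, 0.998, -0.001], [-0.001, -0.001, -1.0]]
force: [-0.9, 0.7, 4.7]
gripper_width: 0.0252
gripper_force: 40.8
```

```bash
python3 -m crank '[[0,0,-0.03,0,0,0],[0,0,-0.03,0,0,8.1],[0,0,-0.03,0,0,8.1],[0,0,-0.03,0,0,8.1],[0,0,0,0,0,8.1],[0,0,0,0,0,8.1],[0,0,0,0,0,8.1],[0,0,0,0,0,8.1],[0,0,0,0,0,8.1],[0,0,0,0,0,8.1],[0,0,0,0,0,8.1],[0,0,0,0,0,0],[0,0,0,0,0,0]]'
python3 - <<'E'
from h import *
c=cam("top");bars(c);print(readout.get_state()["joints"]);go((.601,.0207,.0615),rot(5.5))
E
```

```text
time_s: 6.45
ee_pos: [0.438, -0.1939, 0.1247]
tool_rot: [[-0.098, 0.995, -0.0], [0.995, 0.098, 0.0], [0.0, -0.0, -1.0]]
force: [0.0, 0.0, -0.3]
gripper_width: 0.025
gripper_force: 40.1
[401. 209.] [ 583.2 -187. ] 59 24 -58.3 25.1
[130. 292.] [410.6 353.4] 55 24 -32.8 31.8
[-4.40804834e-01  2.70587321e-01  1.93494463e+00  7.27849959e-05
  9.36251750e-01 -5.38399855e-01]
shift mm [197.7 183.   63.2] rot deg [-0.  -0.   0.1]
```

```bash
python3 -m crank '[[0.033,0.0305,0,0,0,0],[0.033,0.0305,0,0,0,0],[0.033,0.0305,0,0,0,0],[0.033,0.0305,0,0,0,0],[0.033,0.0305,0,0,0,0],[0.0325,0.0305,0,0,0,0],[0,0,0,0,0,0],[0,0,0.03,0,0,0],[0,0,0.02,0,0,0],[0,0,0.01,0,0,0],[0,0,0,0,0,0],[0,0,0,0,0,0]]'; python3 -c "
from h import *
go((.601,.0207,.0615),rot(5.5))"
```

```text
time_s: 7.7
ee_pos: [0.602, 0.0197, 0.0655]
tool_rot: [[-0.095, 0.995, 0.001], [0.995, 0.095, 0.0], [-0.0, 0.001, -1.0]]
force: [-0.3, -0.2, -0.6]
gripper_width: 0.0251
gripper_force: 40.2
shift mm [ 1.1 -0.9  4. ] rot deg [ 0.1  0.  -0. ]
```

```bash
python3 -m crank '[[0,0,0.003,0,0,0],[0,0,0.002,0,0,0],[0,0,0,0,0,0]]'; python3 -m crank '[[0,0,0,0,0,0],[0,0,0,0,0,0],[0,0,0,0,0,0],[0,0,-0.02,0,0,0],[0,0,-0.03,0,0,0],[0,0,-0.03,0,0,0],[0,0,0,0,0,0],[0,0,0,0,0,0]]' 0.1
python3 - <<'E'
from h import *
go((.582,-.1875,.13),rot(32));go((.582,-.1875,.13),rot(5.5))
E
```

```text
time_s: 8.0
ee_pos: [0.6017, 0.02, 0.0601]
tool_rot: [[-0.095, 0.995, 0.0], [0.995, 0.095, 0.0], [0.0, 0.0, -1.0]]
force: [0.8, -0.2, -0.1]
gripper_width: 0.0251
gripper_force: 40.2
time_s: 8.8
ee_pos: [0.6018, 0.0201, 0.1404]
tool_rot: [[-0.095, 0.995, 0.001], [0.995, 0.095, 0.0], [-0.0, 0.001, -1.0]]
force: [0.1, -0.8, -0.0]
gripper_width: 0.047
gripper_force: 0.0
shift mm [-204.8  -39.5   10.4] rot deg [  0.1   0.  -26.5]
shift mm [-204.8  -39.5   10.4] rot deg [ 0.1  0.  -0. ]
```

```bash
python3 -m crank '[[-0.041,-0.0079,0,0,0,0],[-0.041,-0.0079,0,0,0,0],[-0.041,-0.0079,0,0,0,0],[-0.041,-0.0079,0,0,0,0],[-0.041,-0.0079,0,0,0,0],[0,0,0,0,0,-6.6],[0,0,0,0,0,-6.6],[0,0,0,0,0,-6.6],[0,0,0,0,0,-6.6],[0,0,0,0,0,0],[0,0,0,0,0,0]]' 1
python3 - <<'E'
from h import *
go((.582,-.1875,.004),rot(32));bars(cam("side"));c=cam("top");bars(c)
E
```

```text
time_s: 9.9
ee_pos: [0.5812, -0.1875, 0.1386]
tool_rot: [[-0.526, 0.851, -0.002], [0.851, 0.526, 0.001], [0.002, -0.001, -1.0]]
force: [0.1, 0.7, 1.1]
gripper_width: 0.0853
gripper_force: 0.0
shift mm [ -0.6   0.9 134.6] rot deg [-0.1 -0.1 -0.3]
[340. 225.] [597.4  15.1] 55 26 -88.5 76.9
[380. 292.] [ 579.6 -188.2] 57 27 -56.1 23.1
[352. 373.] [ 392.8 -349.2] 38 35 55.1 36.6
[298. 194.] [602.   18.5] 54 23 -84.5 79.2
[127. 295.] [410.3 354.3] 56 25 -33.0 31.9
```

```bash
python3 -m crank '[[0,0,0.045,0,0,0],[0,0,0.045,0,0,0],[0,0,0.03,0,0,0],[0,0,0.012,0,0,0],[0,0,0.001,0,0,0],[0,0,0,0,0,0]]'
python3 -m crank '[[0,0,0,0,0,0],[0,0,0,0,0,0],[0,0,0,0,0,0],[0,0,0,0,0,0],[0,0,0,0,0,0],[0,0,-0.03,0,0,0],[0,0,-0.04,0,0,0],[0,0,-0.04,0,0,6.6],[0,0,0,0,0,6.6],[0,0,0,0,0,6.6],[0,0,0,0,0,6.6],[0,0,0,0,0,0],[0,0,0,0,0,0]]' -1 40
python3 - <<'E'
from h import *
go((.541,.015,.0615),rot(5.5));bars(cam("top"))
E
```

```text
time_s: 10.6
ee_pos: [0.5828, -0.1881, 0.0079]
tool_rot: [[-0.527, 0.85, 0.002], [0.85, 0.527, -0.001], [-0.002, 0.001, -1.0]]
force: [0.5, 0.6, 0.8]
gripper_width: 0.0852
gripper_force: 0.0
time_s: 11.9
ee_pos: [0.5816, -0.1877, 0.1165]
tool_rot: [[-0.097, 0.995, -0.0], [0.995, 0.097, 0.0], [0.0, -0.0, -1.0]]
force: [-0.1, 0.8, 0.2]
gripper_width: 0.0249
gripper_force: 40.1
shift mm [205.7 -20.6  55.1] rot deg [-0.  -0.   0.1]
[298. 194.] [602.3  18.9] 54 23 -86.5 79.4
[127. 295.] [410.1 354.8] 57 25 -33.3 32.0
```

```bash
python3 -m crank '[[0.0412,-0.0041,0,0,0,0],[0.0412,-0.0041,0,0,0,0],[0.0412,-0.0041,0,0,0,0],[0.0412,-0.0041,0,0,0,0],[0.0412,-0.0041,0,0,0,0],[0,0,0,0,0,0],[0,0,0.025,0,0,0],[0,0,0.018,0,0,0],[0,0,0.006,0,0,0],[0,0,0.003,0,0,0],[0,0,0,0,0,0],[0,0,0,0,0,0]]'
python3 -m crank '[[0,0,0,0,0,0],[0,0,0,0,0,0],[0,0,0,0,0,0],[0,0,-0.02,0,0,0],[0,0,-0.03,0,0,0],[0,0,-0.03,0,0,0],[-0.04,0,0,0,0,0],[-0.05,0,0,0,0,0],[-0.05,0,0,0,0,0],[-0.05,0,0,0,0,0],[0,0,0,0,0,0]]' 0.1
python3 - <<'E'
from h import *
c=cam("top");bars(c);save(c,"pics/t1.png");go((.4620,.0476,.10),rot(5.5))
E
```

```text
time_s: 13.15
ee_pos: [0.5425, 0.0151, 0.0656]
tool_rot: [[-0.095, 0.995, 0.002], [0.995, 0.095, 0.0], [-0.0, 0.002, -1.0]]
force: [0.1, -0.2, 0.5]
gripper_width: 0.0245
gripper_force: 40.1
time_s: 14.25
ee_pos: [0.5605, -0.1794, 0.145]
tool_rot: [[-0.089, 0.996, 0.002], [0.996, 0.089, -0.003], [-0.003, 0.002, -1.0]]
force: [0.4, 1.2, 0.1]
gripper_width: 0.0472
gripper_force: 0.0
[298. 194.] [602.   18.8] 54 23 -84.3 79.3
[300. 224.] [543.5  15.3] 54 23 -84.5 79.1
[128. 294.] [410.2 354.5] 57 25 -34.1 32.1
shift mm [232.  -77.2  44.6] rot deg [ 0.   0.  -0.3]
```

View pics/t1.png

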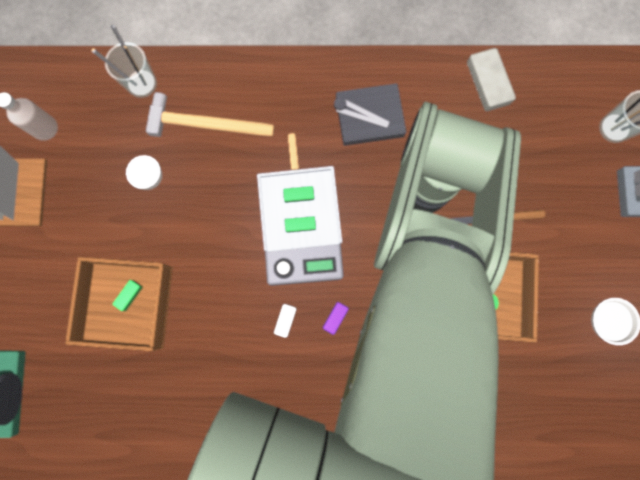

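```bash
python3 -m crank '[[0.0464,-0.0154,0,0,0,0],[0.0464,-0.0154,0,0,0,0],[0.0464,-0.0154,0,0,0,0],[0.0464,-0.0154,0,0,0,0],[0.0464,-0.0154,0,0,0,0],[0,0,0,0,0,0],[0,0,0.02,0,0,0],[0,0,0.02,0,0,0],[0,0,0,0,0,0],[0,0,0,0,0,0]]' -1
python3 -m crank '[[0,0,0.025,0,0,0],[0,0,0.016,0,0,0],[0,0,0.005,0,0,0],[0,0,0.002,0,0,0],[0,0,0.0,0,0,0],[0,0,0,0,0,0]]'
```

```text
time_s: 15.3
ee_pos: [0.4611, 0.0501, 0.105]
tool_rot: [[-0.095, 0.995, -0.0], [0.995, 0.095, 0.0], [0.0, -0.0, -1.0]]
force: [0.2, 0.1, 0.1]
gripper_width: -0.0002
gripper_force: 0.0
time_s: 15.9
ee_pos: [0.462, 0.0499, 0.0577]
tool_rot: [[-0.095, 0.995, 0.002], [0.995, 0.095, 0.0], [0.0, 0.002, -1.0]]
force: [-0.1, 0.5, 0.4]
gripper_width: 0.0001
gripper_force: 0.0
```

Aim to end the press at z of about 0.050, 5 N on contact and about 25–30 N at the stop.

```bash
python3 -m crank '[[0,0,0.004,0,0,0],[0,0,0.003,0,0,0],[0,0,0.001,0,0,0],[0,0,0,0,0,0]]'
```

```text
time_s: 16.3
ee_pos: [0.4622, 0.05, 0.0508]
tool_rot: [[-0.095, 0.995, 0.003], [0.995, 0.095, 0.0], [-0.0, 0.003, -1.0]]
force: [-2.5, -1.3, 18.4]
gripper_width: 0.0003
gripper_force: 9.0
```

```bash
python3 -m crank '[[0,0,0.001,0,0,0],[0,0,0.0,0,0,0],[0,0,0,0,0,0]]'
```

```text
time_s: 16.6
ee_pos: [0.4623, 0.0499, 0.0507]
tool_rot: [[-0.095, 0.995, 0.003], [0.995, 0.095, 0.0], [-0.0, 0.003, -1.0]]
force: [-6.0, 0.3, 25.6]
gripper_width: 0.0003
gripper_force: 12.9
```

```bash
python3 -m crank '[[0,0,-0.04,0,0,0],[0,0,-0.04,0,0,0],[0,0,-0.03,0,0,-7.5],[0,0,0,0,0,-7.5],[0,0,0,0,0,-7.5],[0,0,0,0,0,-7.5],[0,0,0,0,0,-7.5],[0,0,0,0,0,-7.5],[0,0,0,0,0,-7.5],[0,0,0,0,0,-7.5],[0,0,0,0,0,-7.5],[0,0,0,0,0,-7.5],[0,0,0,0,0,-7.5],[0,0,0,0,0,-7.5],[0,0,0,0,0,0],[0,0,0,0,0,0]]' 1
python3 - <<'E'
from h import *
print(readout.get_state()["joints"].round(4));go((.683,.0293,.05),rot(95.5))
E
```

```text
time_s: 18.2
ee_pos: [0.461, 0.0499, 0.1576]
tool_rot: [[-0.996, -0.092, -0.0], [-0.092, 0.996, 0.0], [0.0, 0.0, -1.0]]
force: [0.5, -0.1, 0.3]
gripper_width: 0.0852
gripper_force: 0.0
[ 8.2900e-02  2.1090e-01  1.9205e+00  1.0000e-04  1.0105e+00 -1.5805e+00]
shift mm [-219.2  -41.   107.5] rot deg [ 0.  -0.  -0.2]
```

```bash
python3 -m crank '[[-0.0438,-0.0082,0,0,0,0],[-0.0438,-0.0082,0,0,0,0],[-0.0438,-0.0082,0,0,0,0],[-0.0438,-0.0082,0,0,0,0],[-0.0438,-0.0082,0,0,0,0],[0,0,0.0,0,0,0],[0,0,0.03,0,0,0],[0,0,0,0,0,0],[0,0,0,0,0,0]]' 0 120
python3 - <<'E'
from h import *
s=readout.get_state();print(s["joints"].round(4),s["ee_pos"].round(4));go((.683,.0293,.05),rot(95.5))
c=cam("wrist");save(c,"pics/w1.png")
E
```

```text
time_s: 19.1
ee_pos: [0.682, 0.0299, 0.1274]
tool_rot: [[-0.996, -0.094, -0.002], [-0.094, 0.996, 0.0], [0.002, 0.0, -1.0]]
force: [-0.0, -0.8, 0.6]
gripper_width: 0.0427
gripper_force: 0.0
[ 2.7000e-02  5.6000e-01  1.4388e+00  1.0000e-04  1.1451e+00 -1.6382e+00] [0.682  0.0299 0.1274]
shift mm [-1.1 -0.7 77.4] rot deg [ 0.  -0.1 -0.1]
```

View pics/w1.png

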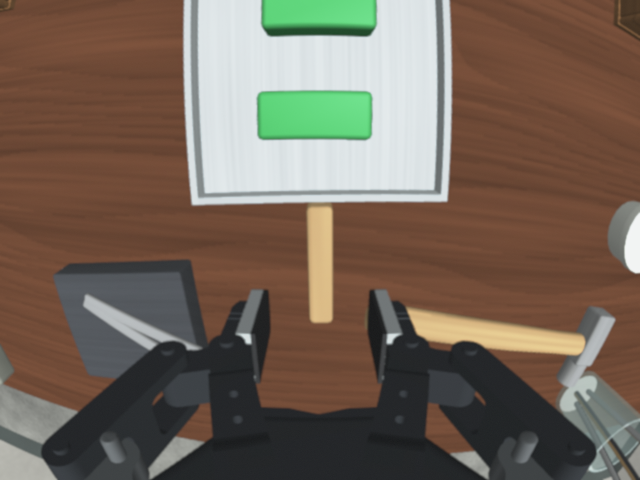

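Run:
```python
from h import *
c=dict(np.load("top0.npz"));P=cloud(c)
print(P[130,266:274:2].round(3),plane(c,[[273,134],[273,126],[337,115],[344,143]],.02).round(3))
from scipy.optimize import least_squares
D=[(.32026,1.56555,1.25742,np.hypot(.21566,.53256),.23055),(.27059,1.93494,.93625,np.hypot(.438,.1939),.1247),(.2109,1.9205,1.0105,np.hypot(.461,.0499),.1576),(.56,1.4388,1.1451,np.hypot(.682,.0299),.1274)]
def f(p):
    h,a,b,L,o,off=p;e=[]
    for q2,q3,q5,r,z in D:
        R=np.sqrt(r*r-.011**2);s=q2+q3;t=s+q5
        e+=[off+a*np.sin(q2)+b*np.sin(s)+L*np.sin(t)-R,h+a*np.cos(q2)+b*np.cos(s)+L*np.cos(t)-z]
    return np.r_[e,1e-3*(np.array(p)-[.15,.4,.4,.25,0,0])]
r=least_squares(f,[.15,.4,.4,.25,0,0]);print(r.x.round(4),r.cost)
```

```text
[[0.75  0.088 0.023]
 [0.75  0.084 0.024]
 [0.75  0.08  0.024]
 [0.75  0.076 0.024]] [[ 0.742  0.074  0.02 ]
 [ 0.76   0.074  0.02 ]
 [ 0.784 -0.059  0.02 ]
 [ 0.723 -0.073  0.02 ]]
[-1.3751  0.5944  0.4128 -1.1706  0.     -0.0105] 1.245848565255849e-05
```

```bash
python3 -m crank '[[-0.001,-0.0007,0.025,0,0,0],[0,0,0.025,0,0,0],[0,0,0.02,0,0,0],[0,0,0.008,0,0,0],[0,0,0,0,0,0],[0,0,0,0,0,0]]'
python3 -m crank '[[0,0,0,0,0,0],[0,0,0,0,0,0],[0,0,0,0,0,0],[0,0,0,0,0,0],[0,0,0,0,0,0],[0,0,0,0,0,0]]' -1 120
python3 -m crank '[[0,0,-0.003,0,0,0],[0,0,-0.007,0,0,0],[0,0,-0.01,0,0,0],[0,0,0,0,0,0],[0,0,0,0,0,0]]'
python3 - <<'E'
from h import *
s=readout.get_state();print(s["force"],s["torque"])
c=cam("side");save(c,"pics/s1.png");bars(c);bars(cam("top"))
E
```

```text
time_s: 19.75
ee_pos: [0.6851, 0.0293, 0.0515]
tool_rot: [[-0.995, -0.095, 0.003], [-0.095, 0.995, 0.0], [-0.003, -0.0, -1.0]]
force: [0.3, 0.0, 0.1]
gripper_width: 0.0429
gripper_force: 0.0
time_s: 20.35
ee_pos: [0.6849, 0.0294, 0.0513]
tool_rot: [[-0.995, -0.095, 0.002], [-0.095, 0.995, 0.0], [-0.002, 0.0, -1.0]]
force: [-0.6, 0.5, 5.4]
gripper_width: 0.012
gripper_force: 117.0
time_s: 20.85
ee_pos: [0.6843, 0.0293, 0.0701]
tool_rot: [[-0.995, -0.095, 0.001], [-0.095, 0.995, 0.0], [-0.001, 0.0, -1.0]]
force: [0.4, 0.3, -4.1]
gripper_width: 0.0121
gripper_force: 117.2
[ 0.35888698  0.30337228 -4.10180405] [ 0.05433644 -0.26309397  0.0417484 ]
[341. 220.] [597.1  15.4] 58 25 -84.6 95.4
[321. 228.] [538.4  13.7] 58 24 -87.1 95.7
[352. 373.] [ 393.4 -348.4] 38 35 57.7 36.5
[487. 302.] [ 397.8 -346.4] 36 34 -75.9 37.6
```

View pics/s1.png

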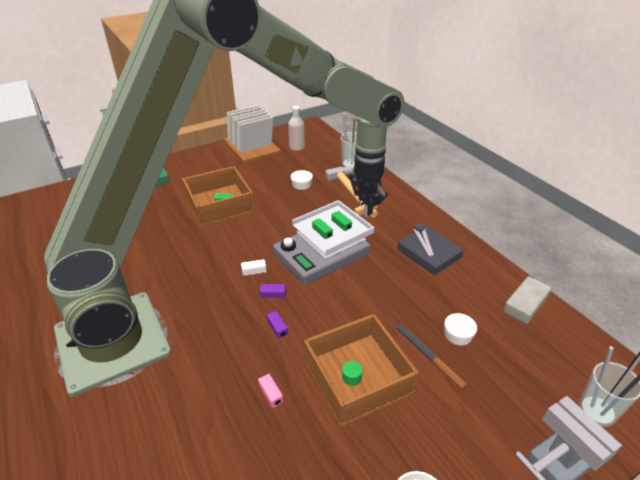

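```bash
python3 -m crank '[[0,0,-0.01,0,0,0],[0,0,-0.02,0,0,0],[0,0,-0.025,0,0,0],[0,0,-0.02,0,0,0],[0,0,-0.01,0,0,0],[0.0024,0.01,0,0,0,0],[0.0047,0.02,0,0,0,0],[0.007,0.03,0,0,0,0],[0.0094,0.04,0,0,0,0],[0.0094,0.04,0,0,0,0],[0.0094,0.04,0,0,0,0],[0.0094,0.04,0,0,0,0],[0.007,0.03,0,0,0,0],[0.004,0.017,0,0,0,0]]'
python3 -m crank '[[0,0,0,0,0,1.5],[0,0,0,0,0,3],[0,0,0,0,0,4],[0,0,0,0,0,4],[0,0,0,0,0,4],[0,0,0,0,0,4],[0,0,0,0,0,3],[0,0,0,0,0,2],[0,0,0.01,0,0,0],[0,0,0.02,0,0,0],[0,0,0.01,0,0,0],[0,0,0,0,0,0],[0,0,0,0,0,0]]'
python3 - <<'E'
from h import *
s=readout.get_state();print(s["joints"].round(3));R=s["tool_rot"];print("edge",(s["ee_pos"]+R@[.185,0,0.001]).round(4))
c=cam("top");bars(c);save(c,"pics/t2.png")
E
```

```text
time_s: 22.35
ee_pos: [0.5933, 0.2925, 0.1532]
tool_rot: [[-0.995, -0.098, -0.003], [-0.098, 0.995, -0.0], [0.003, -0.0, -1.0]]
force: [-0.5, -0.6, -3.0]
gripper_width: 0.0121
gripper_force: 117.4
time_s: 23.65
ee_pos: [0.5965, 0.2888, 0.1146]
tool_rot: [[-0.939, 0.343, -0.0], [0.343, 0.939, -0.0], [0.0, -0.0, -1.0]]
force: [0.3, -0.5, -3.2]
gripper_width: 0.0123
gripper_force: 117.5
[ 0.434  0.54   1.51  -0.     1.091 -0.787]
edge [0.4227 0.3523 0.1136]
[486. 302.] [ 397.5 -346.2] 35 34 -4.4 37.7
```

View pics/t2.png

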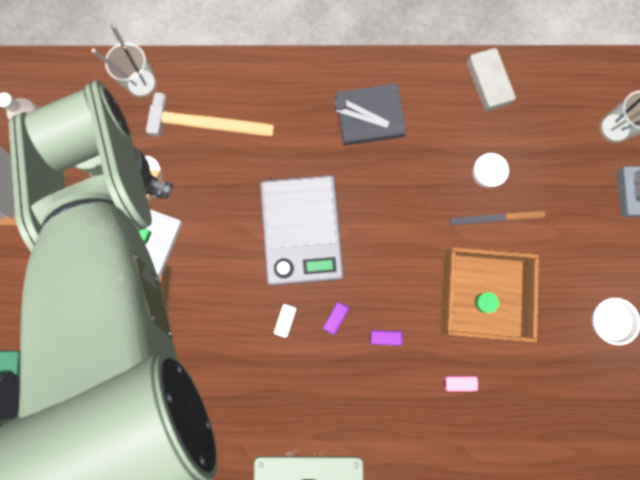

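```bash
python3 -m crank '[[0.0001,0,-0.0065,0,-2,0],[0.0005,0,-0.0129,0,-4,0],[0.0005,0,-0.0129,0,-4,0],[0.0005,0,-0.0129,0,-4,0],[0.0005,0,-0.0129,0,-4,0],[0.0001,0,-0.0065,0,-2,0],[0,0,0,0,0,0],[0,0,0,0,0,0]]'
python3 - <<'E'
from h import *
s=readout.get_state();print(s["joints"].round(3));R=s["tool_rot"];print("edge",(s["ee_pos"]+R@[.185,0,0.001]).round(4))
bars(cam("side"))
E
```

```text
time_s: 24.5
ee_pos: [0.5854, 0.2934, 0.1791]
tool_rot: [[-0.883, 0.342, 0.322], [0.322, 0.94, -0.116], [-0.342, 0.001, -0.94]]
force: [0.8, -0.0, -2.7]
gripper_width: 0.0119
gripper_force: 117.5
[ 0.58   0.388  1.649 -0.351  0.919 -0.453]
edge [0.4225 0.3528 0.1148]
[352. 373.] [ 393.3 -348.8] 37 35 56.9 36.5
```

```bash
python3 -m crank '[[0.0003,0,-0.0097,0,-3,0],[0.0003,0,-0.0097,0,-3,0],[0.0003,0,-0.0097,0,-3,0],[0.0003,0,-0.0097,0,-3,0],[0.0003,0,-0.0097,0,-3,0],[0.0003,0,-0.0097,0,-3,0],[0.0003,0,-0.0097,0,-3,0],[0.0003,0,-0.0097,0,-3,0],[0.0003,0,-0.0097,0,-3,0],[0.0003,0,-0.0097,0,-3,0],[0,0,0,0,0,0],[0,0,0,0,0,0],[0,0,0,0,0,0],[0,0,0,0,0,0],[0,0,0,0,0,0]]'
python3 - <<'E'
from h import *
s=readout.get_state();print(s["joints"].round(3));R=s["tool_rot"];print("edge",(s["ee_pos"]+R@[.185,0,0.001]).round(4),np.degrees(np.arccos(-R[2,2])))
c=cam("side");bars(c);cv2.imwrite("pics/s2.png",cv2.resize(c["img"][80:280,100:400],None,fx=2.5,fy=2.5)[:,:,::-1])
E
```

```text
time_s: 26.05
ee_pos: [0.5341, 0.3116, 0.2565]
tool_rot: [[-0.604, 0.344, 0.719], [0.221, 0.939, -0.263], [-0.766, 0.0, -0.643]]
force: [-0.3, 0.4, -2.3]
gripper_width: 0.0121
gripper_force: 117.8
[ 0.89   0.279  1.867 -1.062  0.979  0.296]
edge [0.4231 0.3523 0.1142] 49.9829174761097
[201. 196.] [345.5 385.7] 76 43 74.7 33.2
[352. 373.] [ 393.6 -348.2] 38 35 56.8 36.6
```

View pics/s2.png

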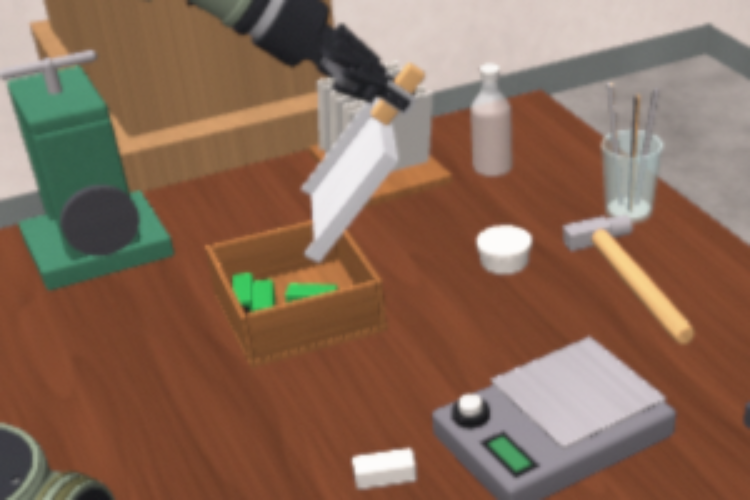

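The crop shows three green bars in the left box, around (240-310, 290), and an empty tray. Levelling and returning it.

```bash
python3 -m crank '[[0,0,0,0,3,0],[0,0,0,0,6,0],[0,0,0,0,7,0],[0,0,0,0,7,0],[0,0,0,0,7,0],[0,0,0,0,7,0],[0,0,0,0,7,0],[0,0,0,0,6,0],[0,0,0,0,0,-5],[0,0,0,0,0,-5],[0,0,0,0,0,-5],[0,0,0,0,0,-5],[0,0,0,0,0,-5.5],[0,0,0,0,0,0],[0,0,0,0,0,0]]'
python3 - <<'E'
from h import *
go((.685,.0295,.10),rot(95.5))
c=cam("top")
# tray check: pan outline, scale top
g=c["img"];m=((g.min(-1)>150)).astype(np.uint8)
E
```

```text
time_s: 27.6
ee_pos: [0.5338, 0.3117, 0.2565]
tool_rot: [[-0.996, -0.093, 0.0], [-0.093, 0.996, -0.0], [-0.0, -0.0, -1.0]]
force: [0.3, -0.5, -1.4]
gripper_width: 0.0115
gripper_force: 117.6
shift mm [-124.2 -295.   156.6] rot deg [-0.   0.  -0.2]
```

```bash
python3 -m crank '[[-0.008,-0.019,0,0,0,0],[-0.0166,-0.0394,0,0,0,0],[-0.0166,-0.0394,0,0,0,0],[-0.0166,-0.0394,0,0,0,0],[-0.0166,-0.0394,0,0,0,0],[-0.0166,-0.0394,0,0,0,0],[-0.0166,-0.0394,0,0,0,0],[-0.0166,-0.0394,0,0,0,0],[0,0,0.04,0,0,0],[0,0,0.04,0,0,0],[0,0,0.04,0,0,0],[0,0,0.035,0,0,-0.2],[0,0,0,0,0,0],[0,0,0,0,0,0]]'
python3 - <<'E'
from h import *
go((.685,.0294,.0515),rot(95.5))
E
```

```text
time_s: 29.05
ee_pos: [0.6857, 0.0303, 0.1018]
tool_rot: [[-0.995, -0.098, 0.0], [-0.098, 0.995, 0.0], [-0.0, 0.0, -1.0]]
force: [0.9, 0.3, -1.6]
gripper_width: 0.0119
gripper_force: 117.5
shift mm [ 0.8 -0.8 50.3] rot deg [0.  0.  0.1]
```

```bash
python3 -m crank '[[0.0008,-0.0008,0.02,0,0,0],[0,0,0.016,0,0,0],[0,0,0.008,0,0,0],[0,0,0.004,0,0,0],[0,0,0.0015,0,0,0],[0,0,0.0005,0,0,0],[0,0,0,0,0,0],[0,0,0,0,0,0]]'
python3 - <<'E'
from h import *
c=cam("side");P=cloud(c);cv2.imwrite("pics/s3.png",cv2.resize(c["img"][170:290,240:400],None,fx=4,fy=4)[:,:,::-1])
E
```

```text
time_s: 29.85
ee_pos: [0.685, 0.0295, 0.0521]
tool_rot: [[-0.995, -0.099, 0.001], [-0.099, 0.995, 0.0], [-0.001, -0.0, -1.0]]
force: [0.3, -0.5, -2.3]
gripper_width: 0.012
gripper_force: 117.7
```

View pics/s3.png

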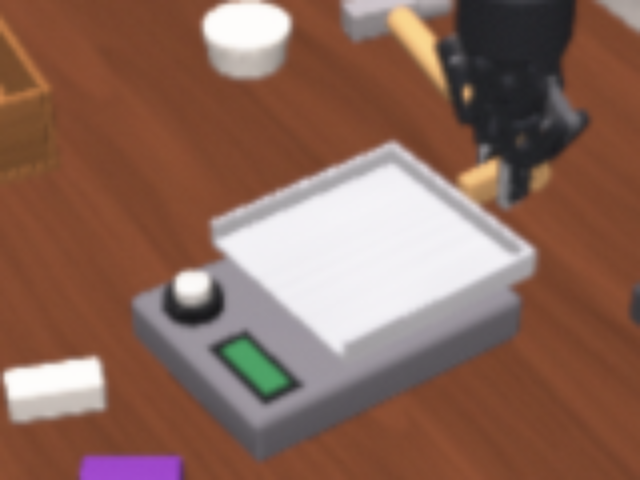

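```bash
python3 -m crank '[[0,0,0.001,0,0,0],[0,0,0,0,0,0]]'; python3 -m crank '[[0,0,0,0,0,0],[0,0,0,0,0,0],[0,0,0,0,0,0],[0,0,0,0,0,0],[0,0,-0.02,0,0,0],[0,0,-0.04,0,0,0],[0,0,-0.04,0,0,0],[0,-0.04,-0.02,0,0,0],[0,-0.05,0,0,0,0],[0,-0.05,0,0,0,0],[0,-0.05,0,0,0,0],[0,-0.05,0,0,0,0],[0,0,0,0,0,0],[0,0,0,0,0,0],[0,0,0,0,0,0]]' 0
python3 - <<'E'
from h import *
c=cam("top");save(c,"pics/t3.png");bars(c);P=cloud(c)
for u,v in[(270,185),(325,180),(275,240),(330,240),(300,210)]:print(P[v,u].round(4))
E
```

```text
time_s: 30.1
ee_pos: [0.6849, 0.0294, 0.0513]
tool_rot: [[-0.995, -0.099, 0.001], [-0.099, 0.995, 0.0], [-0.001, 0.0, -1.0]]
force: [-1.6, 1.2, 3.3]
gripper_width: 0.0119
gripper_force: 118.4
time_s: 31.6
ee_pos: [0.7081, -0.2083, 0.1703]
tool_rot: [[-0.995, -0.099, -0.001], [-0.099, 0.995, 0.001], [0.0, 0.001, -1.0]]
force: [-0.1, -0.2, 0.1]
gripper_width: 0.0426
gripper_force: 0.0
[127. 295.] [410.3 355.3] 57 26 -34.2 31.8
[109. 327.] [349.9 385.9] 76 48 68.1 33.7
[0.625  0.0752 0.0557]
[ 0.6345 -0.033   0.0577]
[0.5157 0.064  0.0554]
[ 0.5159 -0.0425  0.0544]
[0.5744 0.0158 0.0578]
```

View pics/t3.png

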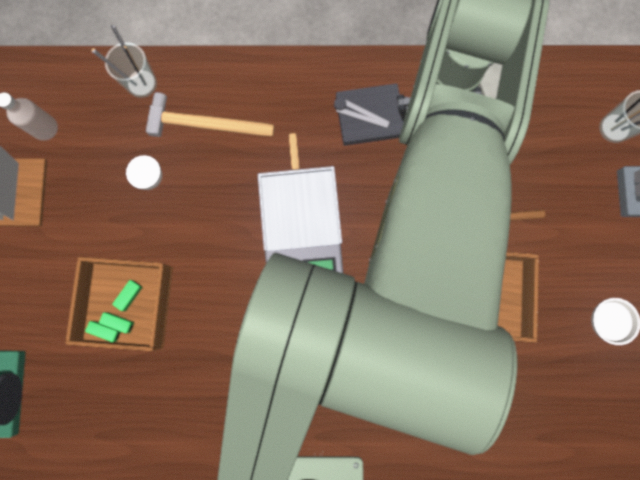

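The top view shows three bars in the left box, at (126,295), (115,323) and (101,332). The tray is back level on the pan at (300,208), and nothing else has moved.

```bash
python3 -c "
from station import workorder
print(workorder.hand_in())"
```

```text
the job is handed in; nothing more can be done
None
```

The job is handed in with no verdict returned: I zeroed the scale, logged the two loose bars' weight and tipped both into the left box with the old bar; the last picture shows all three in that box and the empty tray back level on the pan.

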